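# Index the board turntable by one hole

### The arm

A 7-joint arm with a two-finger parallel gripper is mounted at the origin on the work surface. World frame = base frame: x ahead of the robot, y to its left, z up, the work surface at z = 0. Lengths are in m, angles in rad, forces in N, time in s.
With the tool pointing down it reaches from about 0.35 to 0.775 m from the base axis. Payload 3.1 kg.
Tool frame: the origin (TCP) lies between the finger pads; the fingertips stand 22 mm ahead of it and the grasp point (between the pads) lies 3 mm ahead of it; z points along the fingers, x is the direction in which the jaws open and shut, and the axes are right-handed (so a half turn about z gives the same grasp; the last joint's range is limited). The gripper opens to 85 mm and grips with 20 to 120 N. Pads are 22 mm wide; open, the fingers measure 114 mm over their backs; the gripper's body (76 mm by 85 mm) begins 54 mm behind the grasp point. The pads swing forward as they close: fully open they stand 13 mm farther back than shut.
Start: joints at [-0.042, 0.311, 0.014, 1.512, -0.004, 1.319, -0.027], TCP at [0.55, 0, 0.253] pointing down, gripper open.
Joint ranges: [-2.7, 2.7], [-0.3, 1.91], [-1.27, 1.3], [0.12, 2.57], [-1.44, 4.58], [0.2, 2.03], [-3.05, 3.05]. Speed limits (rad/s): [2.79, 2.79, 3.14, 3.14, 3.14, 3.14, 3.14].

### API

Orientations are given as a unit quaternion [w, x, y, z].
In Python, from workcell import get_state, camera, calibration, sign_off gives the robot as it stands. The module is installed in compiled form; this text tells all that it offers.
- The arm moves only by the tool step_arm, never from a script. Its argument "series" is a list of rows, each a list of 4 numbers: the shift along the tool's x, y, z in mm, then the turn about the tool's z in rad. In form: [[x, y, z, roll], ...]. A call has 1 to 12 rows; each row shifts and turns the pose as measured when the row begins, along the tool's axes as they then stand; what a row does not reach is not made up. A row lasts 1/10 s, in which the tool goes at most 50 mm and 8.59 degrees, less where a joint would pass 70% of its speed; a pose out of reach is approached as far as the arm can. A call is refused whole if a number of a shift passes 50 or a number of a turn 0.15, either way. A call with a gripper value outside its range is refused whole. "jaw" is the finger opening in mm, from 0 to 85.4, set as the call begins (left out, the last holds). The fingers move at their own pace and stop on an object; "force" is the grip in N (left out, the last holds). Time passes only in rows, so rows that do not move let the fingers close. It gives the time, the measured TCP pose, the force and the opening at its end, in the units of the state.
- get_state(): the state, without advancing time (a new reading comes with each control period).
- camera(name): name is "scene" or "side" or "wrist"; returns (picture, depth): 384x512x3 uint8, red, green, blue; 384x512 float32, m along the optical axis (not along the pixel's ray), 0 where there is no reading.
- calibration(name): a dict with "mtx" (3x3 intrinsics, pixels), "rvec" (rotation vector, rad) and "tvec" (3), from world to camera coordinates, as OpenCV has them. Camera axes: x right, y down, z forward; pixel columns grow to the right and rows downward; lengths in m; the calibration is good to about 2 mm. A picture is of the moment at which its call begins: read the wrist's pose just before it. calibration takes no time and is no camera call; for the wrist camera it gives the pose at the moment of the call.
- sign_off(): hands the job in, once; it reports no verdict.
The state is a dict: "t": time; "joints": joint angles; "qvel": joint speeds; "tau": joint torques, N m; "eef_pos": TCP position; "tool_rot": TCP orientation; "contact_force": force on the tool from outside, world axes, zero at the start; "moment": the same for the moment, N m; "finger_gap": finger opening in m.
Only numpy, scipy, OpenCV 4.12 (cv2) and the standard library are available. Lean on these libraries where they do the work, as an engineer would, in place of code of your own. Each camera call takes 0.05 s, during which the arm holds its last target. There are 200 camera calls.

### The job

Press the spring plunger on the rim of the board turntable well in with a fingertip and, keeping it in, push the turntable round by exactly one hole, so that the plunger swings from the robot's side of the table towards the side where the round magnifier stands. Then let the plunger spring fully out into the hole, so that the table is locked, and leave everything clear. Pick nothing up: the circuit boards stay in their frames and everything else on the bench stays where it is.

Things in the scene. Friction and masses are not known exactly. Their poses are not given: they have to be found in the camera images.
- axis (a point): point on the turntable's vertical turning axis, 59 mm above the bench, level with the top face of the aluminium turntable (220 mm across, 10 mm thick; a boss 32 mm across and 8 mm tall in its middle)
- index_base: bolted-down round base under the turntable; origin on the turning axis at bench level, +x away from the starting plunger. Its steel flange is 286 mm across, top 45 mm up, with six index holes 60 degrees apart, seen as dark dots 129 mm from the axis (the one in use is hidden under the lug that carries the plunger).
- plunger_top (a point): centre of the flat top of the plunger: a steel button 45 mm across in the collar, 160 mm from the turning axis; it goes round with the turntable. Fully out, its top is 73 mm above the bench. It starts on the robot's side of the axis, within 0.35 rad of the -x direction. It is pressed straight down, up to 13 mm; 9 mm or more frees the table, with less it jams.
- collar (a point): centre of the rim, 75 mm above the bench, of the aluminium collar around the plunger: an upright tube, 56 mm outside and 48 mm inside, sticking out from the turntable's edge and fixed to it. A closed fingertip fits inside with play all round and, pushing sideways on its inner wall, turns the table.
- plunger (a joint): how far the plunger is pressed in, m: 0 fully out, 0.013 fully in. The spring takes about 3 N to start, 7 N fully in, and pushes it out again. Fully out, its pin locks the table with 1 degree of play. Let go between holes it stays 7 to 9 mm in and snaps out when the table is pushed on to a hole; let go within about 2 degrees of a hole it centres itself.
- turntable (a joint): turntable angle, rad, 0 at the start (locked in a hole), positive counter-clockwise from above; holes every 1.047 rad both ways. Turns stiffly (0.12 N m and light damping) and stays where left. With the magnifier at +y the right way is clockwise (negative), with it at -y counter-clockwise (positive).
- magnifier: white bench magnifier: round foot 130 mm across, bent stem, white ring lens 126 mm across, 200 mm tall, fixed; origin at the centre of its foot's underside. It stands 0.41 to 0.46 m to the left (+y) or right (-y) of the robot's middle line, the soldering iron stand on the other side.
- solder_stand: black soldering iron stand 170 x 90 mm with a yellow-handled iron 130 mm up, fixed; origin at the centre of its underside
- board0: loose green circuit board 54 x 66 x 4 mm with parts up to 10 mm tall on it, lying in a low black frame on the turntable; origin at the centre of its underside; this one lies next to the plunger
- board1: loose green circuit board 54 x 66 x 4 mm with parts up to 10 mm tall on it, lying in a low black frame on the turntable; origin at the centre of its underside; far side of the turntable
- board2: loose green circuit board 54 x 66 x 4 mm with parts up to 10 mm tall on it, lying in a low black frame on the turntable; origin at the centre of its underside; far side of the turntable
- nest0 (a point): centre of the floor of the frame that board0 lies in, on the turntable's top face; frame walls 5 mm tall, centre 66 mm from the turning axis
- nest1 (a point): centre of the floor of the frame that board1 lies in, on the turntable's top face; frame walls 5 mm tall, centre 66 mm from the turning axis
- nest2 (a point): centre of the floor of the frame that board2 lies in, on the turntable's top face; frame walls 5 mm tall, centre 66 mm from the turning axis
- screwdriver: screwdriver 160 mm long lying on the bench; loose, leave alone
- solder_spool: metal solder spool 56 mm across, 40 mm tall, loose, leave alone; origin under its centre
- flux_jar: small jar 44 mm across, 50 mm tall, loose, leave alone; origin under its centre
- multimeter: orange multimeter 160 x 85 x 45 mm lying flat, loose, leave alone; origin under its centre
- parts_tray: black divided tray 120 x 90 x 25 mm, loose, leave alone; origin under its centre
- heatsink: finned aluminium heat sink 40 x 40 x 24 mm, loose, leave alone; origin under its centre
Not all that is in view belongs to the job. Leave any purple look-alike of the board0 alone. What is shaped like the board2 but red is not meant.

How it is judged:
On the way, in this order (a step that is already met when the one before it is completed fails the run):
1. the plunger is pressed in while the table is still in its first hole (value of joint plunger above 0.0075 m and value of joint turntable between -0.15 and 0.15 rad), for 0.05 s.
2. with the plunger in, the table is turned half way to the next hole on the magnifier's side (value of joint plunger above 0.006 m and ((world y of magnifier above 0 m and value of joint turntable below -0.5 rad) or (world y of magnifier below 0 m and value of joint turntable above 0.5 rad))), for 0.05 s.
At the end, for the whole second after the job is handed in: Turntable at rest one hole (1.047 rad, within 0.05) from its start, the plunger having gone towards the magnifier's side; plunger within 2 mm of fully out; boards within 8 mm of their places in their frames; loose things on the bench within 20 mm of where they stood (((world y of magnifier above 0 m and value of joint turntable between -1.097 and -0.997 rad) or (world y of magnifier below 0 m and value of joint turntable between 0.997 and 1.097 rad)) and value of joint plunger below 0.002 m and velocity of joint turntable between -0.02 and 0.02 rad/s and distance between board0 and nest0 below 0.008 m and distance between board1 and nest1 below 0.008 m and distance between board2 and nest2 below 0.008 m and distance of each of screwdriver, solder_spool, flux_jar, multimeter, parts_tray, heatsink from where it was at the start of the episode below 0.02 m); the robot touches nothing.
It fails at once if a board is lifted or knocked out of its frame (12 mm) (distance between board0 and nest0 above 0.012 m or distance between board1 and nest1 above 0.012 m or distance between board2 and nest2 above 0.012 m).
It fails at once if a loose thing on the bench is moved or lifted by more than 20 mm (distance of any of screwdriver, solder_spool, flux_jar, multimeter, parts_tray, heatsink from where it was at the start of the episode above 0.02 m).
It also fails if it takes over 38 s, if anything falls off the work surface, if the arm or the gripper's body presses on something with over 40 N, if the wrist force passes 120 N, or if a joint passes its speed limit or range.

## Working session

There is one attempt and no reset: what is moved stays moved. The work goes in short steps, Python scripts to look and compute and a tool call to move; the robot and the scene stay as the last step left them, time stands still between calls to the robot, and variables do not carry over. Pictures are saved under pics/ and viewed, about 8 in all and at most 12, crops included, and the job is handed in when it is done.

Besides the shell and the picture viewer there is one more tool, called after "Request:" as name(argument=value, ...), one argument or row to a line, values as JSON. step_arm: Moves the arm, as the interface text tells. Its arguments: {"type":"object","properties":{"series":{"type":"array"},"jaw":{"type":"number"},"force":{"type":"number"}},"required":["series"]}

```bash
mkdir -p pics
cat > h.py <<'E'
import numpy as np,cv2
from workcell import *
def cam(n):
    c=calibration(n); p,d=camera(n); K=np.array(c['mtx']);R=cv2.Rodrigues(np.array(c['rvec'],float))[0];t=np.array(c['tvec'],float).reshape(3)
    return p,d,K,R,t
def ray(u,v,z,K,R,t):
    C=-R.T@t; r=R.T@np.linalg.inv(K)@np.array([u,v,1.]); return C+r*(z-C[2])/r[2]
def cloud(d,K,R,t):
    v,u=np.mgrid[:d.shape[0],:d.shape[1]]
    pc=np.stack([(u-K[0,2])/K[0,0]*d,(v-K[1,2])/K[1,1]*d,d],-1)
    return (pc-t)@R
def save(n,p): cv2.imwrite('pics/'+n,p[:,:,::-1])
E
python3 - <<'E'
from h import *
a=cam('scene');b=cam('side')
for n,c in(('scene',a),('side',b)):
    save(n+'1.png',c[0]); np.savez(n+'1.npz',p=c[0],d=c[1],K=c[2],R=c[3],t=c[4]); print(n,-c[3].T@c[4],c[3][2])
print(get_state())
E
```

```text
scene [1.47798157 0.3218457  0.91814254] [-0.74525467 -0.24651157 -0.61953815]
side [0.09270525 0.70551647 0.90733272] [ 0.36431922 -0.59988013 -0.71233092]
{'t': 0.1, 'joints': array([-0.0417298 ,  0.311669  ,  0.01398283,  1.512924  , -0.00439661,
        1.31919441, -0.02720421]), 'qvel': array([ 0.00041852, -0.00344631,  0.00053437, -0.00583325,  0.00102751,
       -0.00080176,  0.0012248 ]), 'tau': array([ 1.58822681e-03, -3.80853546e+01,  1.46967340e-01, -2.31242698e+01,
        1.21570277e-02,  8.10778613e-03,  3.56746978e-05]), 'eef_pos': array([5.49382948e-01, 3.58709022e-05, 2.52305811e-01]), 'tool_rot': array([ 4.54204580e-05,  9.99999413e-01,  5.62581607e-05, -1.08108353e-03]), 'contact_force': array([0.06963322, 0.3342742 , 0.5311447 ]), 'moment': array([0.03463231, 0.00086403, 0.02209668]), 'finger_gap': 0.08523510961104018}
```

View pics/scene1.png

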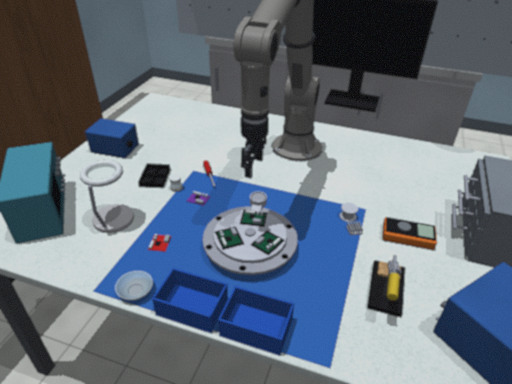

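View pics/side1.png

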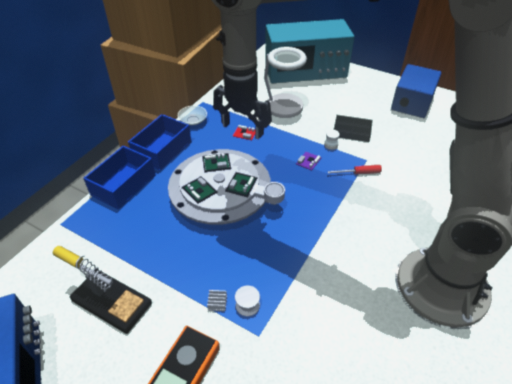

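The magnifier is on the -y side (left in scene, at about (105,200); far side in the side view), so the turn is counter-clockwise. The collar is at about (258,199) in scene and (274,193) in side. Next I'll measure the axis and collar.

```bash
python3 - <<'E'
from h import *
for n,cu in(('scene',(258,199)),('side',(274,193))):
    f=np.load(n+'1.npz');K,R,t,d,p=f['K'],f['R'],f['t'],f['d'],f['p']
    print(n,'collar ray',ray(*cu,0.075,K,R,t))
    P=cloud(d,K,R,t); 
    c0=ray(*cu,0.075,K,R,t)
    m=(d>0)&(np.hypot(P[...,0]-c0[0],P[...,1]-c0[1])<.25)
    print(np.histogram(P[m][:,2],bins=np.arange(0,.1,.005)))
    # flange+table: edges at z 0.045 : ellipse from mask of points z>0.035
    m2=(m&(P[...,2]>.038)&(P[...,2]<.1)).astype(np.uint8)
    k,l,s,_=cv2.connectedComponentsWithStats(m2); i=1+np.argmax(s[1:,4]); 
    q=P[(l==i)&(P[...,2]>.041)&(P[...,2]<.048)]
    print(s[i]); 
    A=np.c_[q[:,:2]*2,np.ones(len(q))]
    # outline points, back-projected on z=.045, robust circle r=.143
    cn=max(cv2.findContours((l==i).astype(np.uint8),0,1)[0],key=len)[:,0]
    X=np.array([ray(u,v,.045,K,R,t)[:2] for u,v in cn])
    from scipy.optimize import least_squares
    r=least_squares(lambda a:np.hypot(*(X-a[:2]).T)-.143,X.mean(0),loss='soft_l1',f_scale=.002); print('axis',r.x,np.median(abs(r.fun)))
    ax=r.x
    g=P[(l==i)&(P[...,2]>.066)&(np.hypot(P[...,0]-ax[0],P[...,1]-ax[1])>.125)]
    print('collar pts',len(g),g.mean(0),g.min(0),g.max(0))
    x0,y0=int(cu[0])-60,int(cu[1])-45
    cv2.imwrite(f'pics/{n}crop.png',cv2.resize(p[y0:y0+110,x0-40:x0+110,::-1],None,fx=4,fy=4,interpolation=2))
    print('crop origin',x0-40,y0)
E
python3 - <<'E'
import cv2,numpy as np
a=cv2.imread('pics/scenecrop.png');b=cv2.imread('pics/sidecrop.png')
cv2.imwrite('pics/crops.png',cv2.resize(np.vstack([a,b]),None,fx=.68,fy=.68))
E
```

```text
scene collar ray [ 0.48002766 -0.00594752  0.075     ]
(array([1646,   51,   33,    3,    0,    0,    5,   66, 1066,  191,  255,
       1652,  867,  267,  192,    2,    0,    0,    0]), array([0.   , 0.005, 0.01 , 0.015, 0.02 , 0.025, 0.03 , 0.035, 0.04 ,
       0.045, 0.05 , 0.055, 0.06 , 0.065, 0.07 , 0.075, 0.08 , 0.085,
       0.09 , 0.095]))
[ 203  191   95   74 4543]
axis [0.60075685 0.01437992] 0.01182171783069269
collar pts 130 [ 0.45860018 -0.0126305   0.07089271] [ 0.43454056 -0.04019847  0.06616104] [0.4825423  0.01599716 0.07561804]
crop origin 158 154
side collar ray [0.45420314 0.00266292 0.075     ]
(array([6866,   83,   59,    9,    4,    0,   23,   95, 1105,  438,  185,
       1683, 1216,  360,  355,   30,    0,    0,    0]), array([0.   , 0.005, 0.01 , 0.015, 0.02 , 0.025, 0.03 , 0.035, 0.04 ,
       0.045, 0.05 , 0.055, 0.06 , 0.065, 0.07 , 0.075, 0.08 , 0.085,
       0.09 , 0.095]))
[ 180  150  105   74 5423]
axis [0.59107298 0.0147815 ] 0.010989898765500328
collar pts 197 [ 0.45321291 -0.0108261   0.07203011] [ 0.43412983 -0.04011902  0.06611297] [0.4752506  0.01725663 0.07674692]
crop origin 174 148
```

View pics/crops.png

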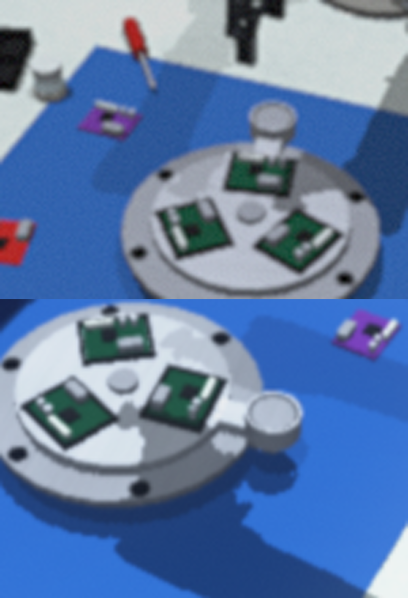

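The crops show the purple decoy clear of the collar, and the boss and five dark index holes are visible in each view. I'll refine from these.

Run:
```python
from h import *
from scipy.optimize import least_squares
H={'scene':((158,154),[(165,175),(356,196),(138,253),(344,278)],(251,211),(272,112)),
   'side':((174,148),[(110,11),(220,40),(11,64),(17,154),(140,189)],(122,82),(273,113))}
Q=[]
for n,(o,hs,b,c) in H.items():
    f=np.load(n+'1.npz');K,R,t,p=f['K'],f['R'],f['t'],f['p']
    g=p.astype(float).mean(2)
    f2=lambda q:(q[0]/2.72+o[0],q[1]/2.72+o[1])
    for h in hs:
        u,v=f2(h);u,v=int(round(u)),int(round(v)); w=np.s_[v-4:v+5,u-5:u+6]
        vv,uu=np.mgrid[w]; W=np.clip(95-g[w],0,None)
        if W.sum()==0: print('none',h); continue
        q=ray((uu*W).sum()/W.sum(),(vv*W).sum()/W.sum(),.045,K,R,t)[:2]; Q.append(q); print(n,h,q.round(4))
    print('boss',ray(*f2(b),.067,K,R,t),'collar',ray(*f2(c),.075,K,R,t))
Q=np.array(Q)
def res(a):
    th=np.arctan2(Q[:,1]-a[1],Q[:,0]-a[0])-a[2]; k=np.round(th/(np.pi/3))*np.pi/3+a[2]
    return np.r_[(Q-a[:2]-.129*np.c_[np.cos(k),np.sin(k)]).ravel()]
best=min((least_squares(res,[.61,.0,x],loss='soft_l1',f_scale=.003) for x in np.linspace(-.5,.5,9)),key=lambda r:r.cost)
a=best.x;print(a,best.cost,best.fun.round(4))
print('collar pred',[a[:2]-.16*np.array([np.cos(x),np.sin(x)]) for x in (a[2],a[2]+np.pi/3,a[2]-np.pi/3)])
```

```text
scene (165, 175) [ 0.578 -0.105]
scene (356, 196) [0.5324 0.1179]
scene (138, 253) [ 0.7051 -0.0808]
scene (344, 278) [0.6656 0.1398]
boss [0.62499451 0.0199402  0.067     ] collar [ 0.46110164 -0.01248203  0.075     ]
side (110, 11) [ 0.703  -0.0806]
side (220, 40) [ 0.5754 -0.1034]
side (11, 64) [0.7452 0.0421]
side (17, 154) [0.6616 0.1408]
side (140, 189) [0.5333 0.1167]
boss [0.61478301 0.02306826 0.067     ] collar [ 0.45942454 -0.00882974  0.075     ]
[0.61907824 0.01815203 0.18635769] 1.800257112007569e-05 [ 0.0016 -0.0014 -0.0026  0.002   0.0019 -0.0011  0.0039 -0.0001 -0.0002
 -0.0009 -0.001   0.0001 -0.0007  0.     -0.0002  0.0009 -0.0017  0.0007]
collar pred [array([ 0.46184854, -0.01149291]), array([ 0.56613666, -0.13283535]), array([0.51479011, 0.13949447])]
```

Axis is at (0.619, 0.018) and collar at (0.462, -0.0115). After one hole counter-clockwise the collar should be at (0.566, -0.133). Now I'll close the jaws and move above the collar.

Request:
step_arm(
  series=[
    [-30,4,0,0],
    [-30,4,0,0],
    [-20,3,0,0],
    [-6,1,30,0],
    [0,0,40,0],
    [0,0,40,0],
    [0,0,0,0],
    [0,0,0,0],
  ],
  jaw=0,
  force=40,
)

```text
t: 0.9
eef_pos: [0.4584, -0.0125, 0.138]
tool_rot: [0.0, 1.0, 0.0, -0.002]
contact_force: [-0.1, 0.5, 0.7]
finger_gap: -0.0001
```

Request:
step_arm(
  series=[
    [3.5,-1,20,0],
    [0,0,12,0],
    [0,0,0,0],
    [0,0,0,0],
  ],
)

```text
t: 1.3
eef_pos: [0.467, -0.0114, 0.1112]
tool_rot: [0.0, 1.0, 0.0, 0.003]
contact_force: [0.2, -0.2, 0.2]
finger_gap: 0.0002
```

Run:
```python
from h import *
s=get_state();print(s['eef_pos'],s['contact_force'])
o=[]
for n,(u,v) in(('scene',(258,199)),('side',(274,193))):
    c=cam(n); o.append(cv2.resize(c[0][v-40:v+30,u-50:u+50],None,fx=4,fy=4,interpolation=2))
save('above.png',np.vstack(o))
```

```text
[ 0.46704072 -0.01139729  0.11119603] [ 0.22028039 -0.1898215   0.22786904]
```

View pics/above.png

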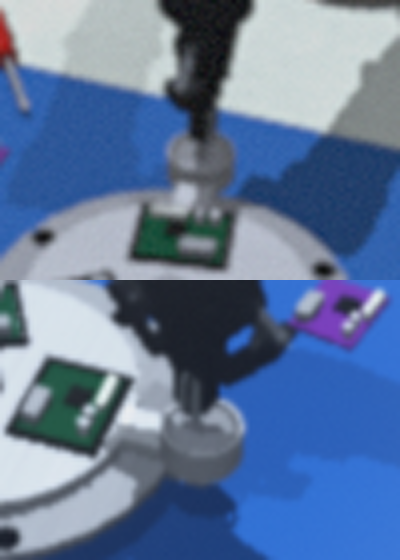

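Both views show the tip hovering over the collar opening, at about (200,148) and (205,405) in the crop. Going down.

Request:
step_arm(
  series=[
    [-4,0,6,0],
    [0,0,5,0],
    [0,0,3,0],
    [0,0,0,0],
  ],
)

```text
t: 1.8
eef_pos: [0.4635, -0.0115, 0.0976]
tool_rot: [0.0, 1.0, 0.0, 0.005]
contact_force: [-0.5, 0.0, 0.8]
finger_gap: -0.0005
```

Request:
step_arm(
  series=[
    [-1.5,0,4,0],
    [0,0,4,0],
    [0,0,4,0],
    [0,0,3,0],
    [0,0,2,0],
  ],
)

```text
t: 2.3
eef_pos: [0.4634, -0.0115, 0.0819]
tool_rot: [-0.0, 1.0, -0.0, 0.006]
contact_force: [-5.5, -0.7, 20.6]
finger_gap: -0.0002
```

Request:
step_arm(
  series=[
    [0,0,-0.8,0],
    [0.9,4.9,0,0],
    [1,4.9,0,0],
    [1.1,4.9,0,0],
    [1.3,4.8,0,0],
  ],
)

```text
t: 2.8
eef_pos: [0.4679, -0.0291, 0.0847]
tool_rot: [-0.001, 1.0, 0.002, 0.006]
contact_force: [-1.2, 0.5, 5.8]
finger_gap: -0.0001
```

Request:
step_arm(
  series=[
    [0,0,2,0],
    [1.2,3.8,1,0],
    [1.2,3.8,0.3,0],
    [1.3,3.8,0.3,0],
  ],
)

```text
t: 3.2
eef_pos: [0.4722, -0.0407, 0.0828]
tool_rot: [-0.001, 1.0, 0.002, 0.006]
contact_force: [-1.1, 0.4, 6.1]
finger_gap: 0.0
```

Request:
step_arm(
  series=[
    [1.6,3.7,0.5,0],
    [1.7,3.7,0.4,0],
    [1.8,3.6,0.4,0],
    [1.9,3.6,0.4,0],
  ],
)

```text
t: 3.6
eef_pos: [0.4794, -0.0554, 0.0827]
tool_rot: [-0.002, 1.0, 0.002, 0.006]
contact_force: [-1.2, 0.1, 6.8]
finger_gap: -0.0
```

Run:
```python
from h import *
s=get_state();print(s['eef_pos'],s['contact_force'])
o=[]
for n,(u,v) in(('scene',(250,220)),('side',(240,185))):
    c=cam(n); o.append(cv2.resize(c[0][v-45:v+40,u-75:u+75],None,fx=3.5,fy=3.5,interpolation=2))
save('arc.png',np.vstack(o))
```

```text
[ 0.4793607  -0.05543149  0.08270205] [-1.19073561  0.05732624  6.7639846 ]
```

View pics/arc.png

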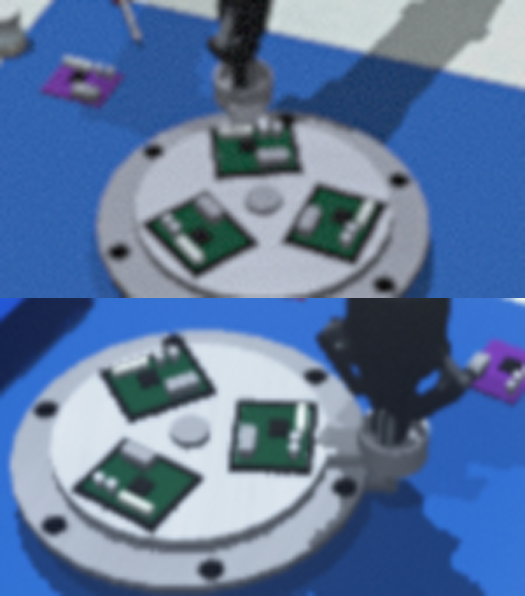

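The table is turning: the first hole now shows at scene crop (287,120), boards undisturbed. Continuing along the arc.

Request:
step_arm(
  series=[
    [1.9,3.6,0.4,0],
    [2,3.5,0.4,0],
    [2.1,3.5,0.4,0],
    [2.2,3.4,0.4,0],
    [2.3,3.3,0.4,0],
    [2.4,3.2,0.4,0],
    [2.5,3.1,0.4,0],
    [2.6,3.0,0.4,0],
  ],
)

```text
t: 4.5
eef_pos: [0.4991, -0.084, 0.0834]
tool_rot: [-0.001, 1.0, 0.002, 0.007]
contact_force: [-1.6, 0.7, 7.2]
finger_gap: -0.0002
```

Request:
step_arm(
  series=[
    [2.6,3.0,0.8,0],
    [2.7,2.9,0.5,0],
    [2.8,2.8,0.5,0],
    [2.9,2.7,0.5,0],
    [2.9,2.6,0.5,0],
    [3.0,2.5,0.5,0],
    [3.1,2.5,0.5,0],
    [3.1,2.4,0.5,0],
  ],
)

```text
t: 5.3
eef_pos: [0.5251, -0.1084, 0.0838]
tool_rot: [0.0, 1.0, 0.002, 0.009]
contact_force: [-0.8, 0.0, 7.1]
finger_gap: 0.0001
```

Request:
step_arm(
  series=[
    [3.2,2.3,0.9,0],
    [3.3,2.2,0.6,0],
    [3.4,2.2,0.6,0],
    [3.4,2.1,0.6,0],
    [3.5,2.0,0.6,0],
  ],
)

```text
t: 5.8
eef_pos: [0.5446, -0.1212, 0.084]
tool_rot: [0.002, 1.0, 0.002, 0.011]
contact_force: [-1.1, 0.6, 7.0]
finger_gap: 0.0004
```

```bash
cat > meas.py <<'E'
from h import *
import sys
s=get_state();e=s['eef_pos'];print(e,s['contact_force'].round(2),'phi',np.arctan2(.018-e[1],.619-e[0])-.186)
o=[];ax=np.array([.619,.018])
for n,(u,v) in(('scene',(245,220)),('side',(240,180))):
    p,d,K,R,t=cam(n); o.append(cv2.resize(p[v-45:v+40,u-75:u+75],None,fx=3.5,fy=3.5,interpolation=2))
    # table angle from green boards (z~0.064), three at 120 deg
    P=cloud(d,K,R,t); hsv=cv2.cvtColor(p,cv2.COLOR_RGB2HSV)
    m=cv2.inRange(hsv,(50,70,20),(90,255,200)); 
    k,l,st,_=cv2.connectedComponentsWithStats(m)
    A=[]
    for i in range(1,k):
        if st[i,4]<60: continue
        c=np.array([ray(uu,vv,.063,K,R,t)[:2] for vv,uu in np.argwhere(l==i)]).mean(0)-ax
        if np.hypot(*c)<.1: A.append(np.arctan2(c[1],c[0]))
    A=np.array(A); print(n,A.round(3),'board mean mod 120:',np.angle(np.exp(3j*A).mean())/3)
    if s['t']>0:
        q=P[(d>0)&(P[...,2]>.06)&(P[...,2]<.077)&(abs(np.hypot(P[...,0]-ax[0],P[...,1]-ax[1])-.16)<.03)]
        if len(q): print('collar',len(q),(q.min(0)+q.max(0))/2)
save(sys.argv[1],np.vstack(o))
E
python3 meas.py m1.png
```

```text
[ 0.54460021 -0.12120327  0.08401855] [-1.09  0.59  7.03] phi 0.8939554968906618
scene [-1.918  2.01   0.007] board mean mod 120: 0.03201577085719418
collar 127 [ 0.54270094 -0.12105551  0.06842844]
side [ 0.132 -2.103  2.099] board mean mod 120: 0.04256215213020958
collar 178 [ 0.53984598 -0.12113006  0.06839217]
```

Run:
```python
from h import *
ax=np.array([.619,.018])
for n in('scene','side'):
    f=np.load(n+'1.npz');K,R,t,p=f['K'],f['R'],f['t'],f['p']
    m=cv2.inRange(cv2.cvtColor(p,cv2.COLOR_RGB2HSV),(50,70,20),(90,255,200)); k,l,st,_=cv2.connectedComponentsWithStats(m);A=[]
    for i in range(1,k):
        if st[i,4]<60: continue
        c=np.array([ray(u,v,.063,K,R,t)[:2] for v,u in np.argwhere(l==i)]).mean(0)-ax
        if np.hypot(*c)<.1:A.append(np.arctan2(c[1],c[0]))
    A=np.array(A);print(n,A.round(3),np.angle(np.exp(3j*A).mean())/3)
```

```text
scene [-2.608 -0.723  1.137] -0.7303507557743106
side [-1.13  -0.543 -2.957  1.347] -0.8173125328594288
```

View pics/m1.png

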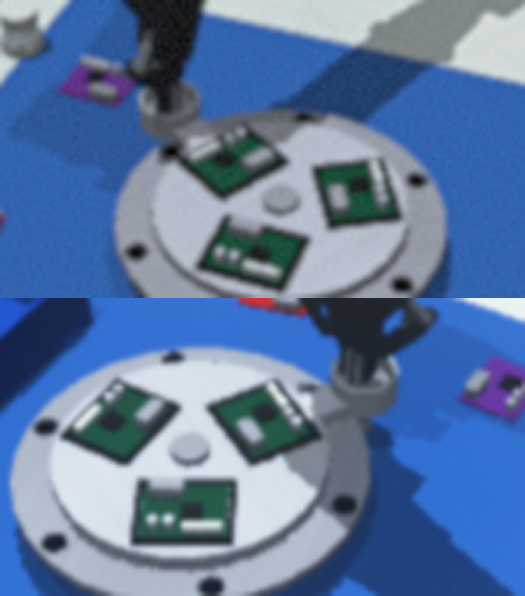

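The collar still lags short of the hole, which is visible at scene crop (170,152); the table is at about 0.83 rad. I'll go closer, then ease up and push until it snaps in.

Request:
step_arm(
  series=[
    [3.5,1.9,0.9,0],
    [3.6,1.8,0.6,0],
    [3.6,1.7,0.6,0],
    [3.7,1.6,0.6,0],
    [0,0,0.6,0],
  ],
)

```text
t: 6.4
eef_pos: [0.5636, -0.1303, 0.0851]
tool_rot: [0.003, 1.0, 0.002, 0.015]
contact_force: [-0.4, -0.4, 6.8]
finger_gap: 0.0002
```

```bash
python3 meas.py m2.png
```

```text
[ 0.56356924 -0.13034449  0.08505108] [-0.44 -0.42  6.77] phi 1.0271988473566414
scene [-1.768  2.143  0.125] board mean mod 120: 0.16539352815997596
collar 129 [ 0.56026295 -0.12972657  0.06841845]
side [-1.939  0.256  2.232] board mean mod 120: 0.18263037097559318
collar 172 [ 0.55765055 -0.12860628  0.06833538]
```

Request:
step_arm(
  series=[
    [0,0,-2,0],
    [0,0,-2,0],
    [0,0,0,0],
  ],
)

```text
t: 6.8
eef_pos: [0.5637, -0.1305, 0.0889]
tool_rot: [0.003, 1.0, 0.002, 0.016]
contact_force: [-0.4, -0.8, -0.0]
finger_gap: 0.0002
```

The plunger is riding on the flange with no vertical force on the tip. Now I'll push on gently until it drops in.

Request:
step_arm(
  series=[
    [1.9,0.7,0,0],
    [1.9,0.7,0,0],
    [1.9,0.7,0,0],
    [0,0,0,0],
  ],
)

```text
t: 7.2
eef_pos: [0.5694, -0.1327, 0.0887]
tool_rot: [0.003, 1.0, 0.002, 0.015]
contact_force: [-1.3, 0.8, 5.4]
finger_gap: -0.0001
```

The 5.4 N upward force means the plunger has snapped up against the tip, into the hole. Withdrawing straight up.

Request:
step_arm(
  series=[
    [-1,-0.4,-3,0],
    [0,0,-4,0],
    [0,0,-5,0],
    [0,0,-15,0],
    [0,0,-30,0],
    [0,0,-40,0],
    [0,0,-40,0],
    [-20,-25,0,0],
    [-40,-30,0,0],
    [-40,-30,0,0],
    [0,0,0,0],
  ],
)

```text
t: 8.3
eef_pos: [0.455, -0.0435, 0.2241]
tool_rot: [0.002, 1.0, 0.001, 0.008]
contact_force: [0.5, -0.4, 0.3]
finger_gap: -0.0001
```

```bash
python3 meas.py m3.png
python3 - <<'E'
from h import *
from h import *
ax=np.array([.619,.018])
for n in('scene','side'):
    p,d,K,R,t=cam(n);P=cloud(d,K,R,t);save(n+'_end.png',p)
    c=np.array([.566,-.133]);r=np.hypot(P[...,0]-c[0],P[...,1]-c[1])
    print(n,'plunger top z',np.median(P[(r<.014)&(d>0)][:,2]))
    q=P[(d>0)&(P[...,2]>.066)&(P[...,2]<.08)&(r<.045)]; q=q[np.hypot(*(q[:,:2]-ax).T)>.128]
    m=(q.min(0)+q.max(0))/2; print(m,q.min(0),q.max(0),'turn',np.arctan2(ax[1]-m[1],ax[0]-m[0])-.186)
    f=np.load(n+'1.npz'); df=cv2.absdiff(p,f['p']).max(2);
E
```

```text
[ 0.4549984  -0.04346561  0.22407162] [ 0.45 -0.38  0.35] phi 0.17258361639674885
scene [-1.737  2.188  0.166] board mean mod 120: 0.20470739314492845
collar 212 [ 0.56448271 -0.13301371  0.06828889]
side [-1.585  0.289 -2.224  2.25 ] board mean mod 120: 0.21028212212814357
collar 252 [ 0.5627861  -0.13079164  0.068516  ]
scene plunger top z 0.06903217724933827
[ 0.56486116 -0.13211021  0.07205999] [ 0.53598938 -0.16049439  0.06618718] [ 0.59373295 -0.10372604  0.07793279] turn 1.03865607760098
side plunger top z 0.07189114006027303
[ 0.56310685 -0.13167081  0.07256634] [ 0.53611263 -0.16060023  0.06601815] [ 0.59010106 -0.10274138  0.07911454] turn 1.027393526589376
```

View pics/m3.png

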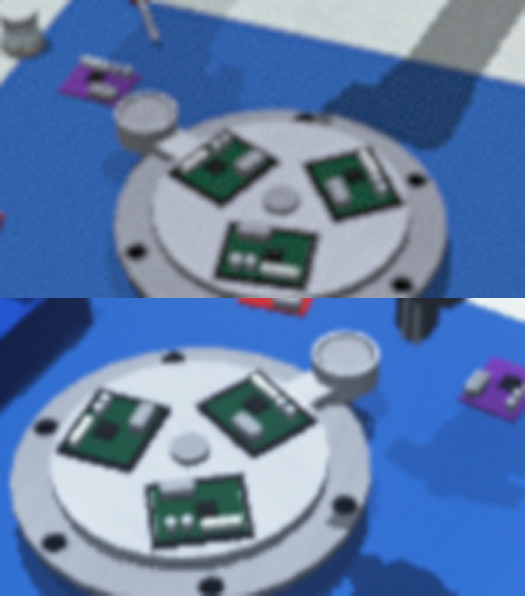

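View pics/side_end.png

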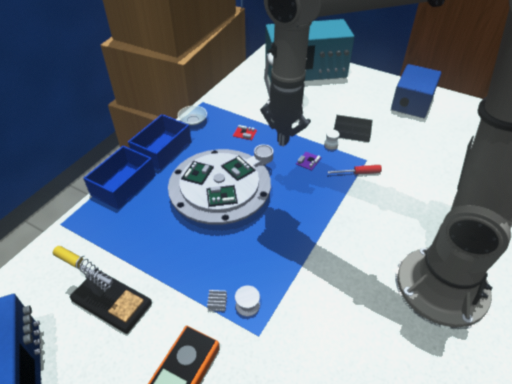

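Both views show the collar at the magnifier-side hole, boards in their frames and bench things in place. The plunger heights disagree (69 and 72 mm), so I'll compare them with the starting "fully out" images before handing in.

Run:
```python
from h import *
for n in('scene','side'):
    f=np.load(n+'1.npz');p,d,K,R,t=cam(n)
    for D,M,c in((f['d'],(f['K'],f['R'],f['t']),(.4618,-.0115)),(d,(K,R,t),(.566,-.133))):
        P=cloud(D,*M);q=P[(D>0)&(np.hypot(P[...,0]-c[0],P[...,1]-c[1])<.014)][:,2];print(n,len(q),np.median(q).round(4),q.mean().round(4),q.std().round(4))
print(get_state()['contact_force'])
```

```text
scene 82 0.6511 0.3986 0.29
scene 71 0.0697 -0.2652 0.4025
side 126 0.0694 0.0449 0.0581
side 58 0.0714 0.0607 0.0249
[-0.26257895  0.0970696   0.02296925]
```

Run:
```python
from h import *
for n in('scene','side'):
    f=np.load(n+'1.npz');p,d,K,R,t=cam(n)
    for D,M,c in((f['d'],(f['K'],f['R'],f['t']),(.4618,-.0115)),(d,(K,R,t),(.566,-.133))):
        P=cloud(D,*M);q=P[(D>0)&(abs(P[...,2]-.07)<.02)&(np.hypot(P[...,0]-c[0],P[...,1]-c[1])<.014)][:,2];print(n,len(q),np.median(q).round(4),q.mean().round(4),(q.std()/len(q)**.5).round(4))
sign_off()
```

```text
scene 36 0.0709 0.0708 0.0003
scene 41 0.071 0.0713 0.0002
side 61 0.0721 0.0721 0.0002
side 45 0.0718 0.0719 0.0003
the job is handed in; nothing more can be done
```

I turned the table one hole counter-clockwise, towards the magnifier (which stands at -y), and handed the job in. No verdict was reported.

With the closed fingertip in the collar I pressed the plunger down to its stop. I kept it about 10–12 mm in while pushing the table round. Just short of the hole I eased off and nudged the table until the plunger snapped up; the upward force on the tip rose from about 0 to 5.4 N. I then withdrew straight up. The motion ended at about 8.3 s, well under the 38 s limit.

Last checks:
- **Turn:** about 1.03–1.04 rad from the collar's depth points, against 1.047 ± 0.05. The two camera views differ by 0.01 rad.
- **Plunger:** its top measures 71.0 mm in the scene view and 71.8 mm in the side view. That matches its starting height of 70.9 and 72.1 mm, so it is fully out. An earlier, unfiltered reading of 69 mm in the scene view came from stray points picked up in that measurement.
- **Boards and bench:** the pictures show the boards in their frames and the loose things where they stood. I judged these by eye and did not measure them.
- **Robot:** the arm is clear, with contact force near zero.

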